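# Lock the test piece and index the inspection slide under its objective

## Robot

A 7-joint arm with a two-finger parallel gripper is mounted at the origin on the work surface. World frame = base frame: x ahead of the robot, y to its left, z up, the work surface at z = 0. Lengths are in m, angles in rad, forces in N, time in s.
With the tool pointing down it reaches from about 0.4 to 0.85 m from the base axis. Payload 10.4 kg.
Tool frame: the origin (TCP) lies on the centre line of the jaws, within the pads' length; the fingertips stand 19 mm ahead of it and the grasp point (between the pads) is the TCP (env.tips_ahead is the z of the fingertips in the tool frame, in m); z points along the fingers, y is the direction in which the jaws open and shut (so a half turn about z gives the same grasp; the last joint's range is limited). The gripper opens to 87 mm and grips with 3 to 60 N. Pads are 19 mm wide; open, the fingers measure 117 mm over their backs; the gripper's body (75 mm by 190 mm) begins 51 mm behind the grasp point.
Start: joints at [1.077, 0.332, -0.065, 1.46, 0.022, 1.35, -0.088], TCP at [0.284, -0.557, 0.214] pointing down, gripper open.
Joint ranges: [-2.6, 2.6], [-0.5, 2.12], [-1.47, 1.34], [0.16, 2.42], [-1.27, 4.41], [0.06, 2.06], [-2.6, 2.6]. Speed limits (rad/s): [2.22, 2.22, 2.79, 2.79, 3.14, 3.14, 3.14].

## Interface

Orientations are given as a rotation vector (axis times angle).
In Python, from cell import env gives the robot as it stands.
- The arm moves only by the tool jog_arm, never from a script. Its argument "commands" is a list of rows, each a list of 3 entries, a list of its own where there are three numbers: the opening in per cent of the stroke, from 0 (shut) to 100 (fully open), then the shift along the tool's x, y, z in m, then the turn, a rotation vector about the tool's x, y, z in rad. A call has 1 to 10 rows; each row shifts and turns the pose as measured when the row begins, along the tool's axes as they then stand; what a row does not reach is not made up. A row lasts 1/10 s, in which the tool goes at most 50 mm and 8.59 degrees, less where a joint would pass 70% of its speed; a pose out of reach is approached as far as the arm can. A call with a gripper value outside its range is refused whole. The fingers move at their own pace and stop on an object; "force" is the grip in N (left out, the last holds). Time passes only in rows, so rows that do not move let the fingers close. It gives the time, the measured TCP pose, the force and the opening at its end, in the units of the state.
- env.state(): the state, without advancing time (a new reading comes with each control period).
- env.grab_frame(name): name is "scene" or "top" or "wrist"; returns (picture, depth): 480x640x3 uint8, red, green, blue; 480x640 float32, m along the optical axis (not along the pixel's ray), 0 where there is no reading.
- env.calibration(name): a dict with "intrinsics" (3x3 intrinsics, pixels), "R" (3x3) and "t" (3): a world point X has camera coordinates R X + t. Camera axes: x right, y down, z forward; pixel columns grow to the right and rows downward; lengths in m; the calibration is good to about 2 mm. A picture is of the moment at which its call begins: read the wrist's pose just before it. calibration takes no time and is no camera call; for the wrist camera it gives the pose at the moment of the call.
- env.job_done(): hands the job in, once; it reports no verdict.
The state is a dict: "time_s": time; "joint_pos": joint angles; "joint_vel": joint speeds; "joint_torque": joint torques, N m; "tool_pos": TCP position; "ee_rot": TCP orientation; "ft_force": force on the tool from outside, world axes, zero at the start; "moment": the same for the moment, N m; "width": opening from 0.0 (shut) to 1.0 (fully open).
Only numpy, scipy, OpenCV 4.12 (cv2) and the standard library are available. Lean on these libraries where they do the work, as an engineer would, in place of code of your own. Each camera call takes 0.05 s, during which the arm holds its last target. There are 200 camera calls.

## Task

On the inspection slide, first turn the knurled lock ring around the brass test piece counter-clockwise (seen from above), until it stops with its orange lever at the green mark. Then grasp the carriage by its black upright handle with the red top and slide it along the rail towards the objective until you feel the spring ball click into the notch between the two brass pins, without running past the notch. Finish while still holding the handle, with the carriage at rest in the notch and the ring still locked; leave the mouse, the jar and the spare lens where they are.

Things in the scene. Friction and masses are not known exactly. Their poses are not given: they have to be found in the camera images.
- stage: Inspection slide, bolted down: dark steel base plate 380 mm (y) by 185 mm (x, from -60 to +125), 12 mm thick, steel rail along y on it. Origin on the table under the middle of the rail. The carriage slides along its +y; the handle is on the carriage's -x side, notch block and objective on the +x side.
- carriage (a joint): Travel of the carriage along the stage's +y in m, 0 to 0.25; starts at 0 to 0.06. Aluminium plate 135 mm (x) by 90 mm (y), top 34 mm above the table; carries handle, lock ring, brass test piece and spring ball. About 1.5 N of friction, stays where it is left.
- lock_ring (a joint): Angle of the lock ring in rad, 0 to 1.2, growing counter-clockwise seen from above. Hard stop at 1.2 = locked, lever over the green mark on the carriage plate; white mark = 0. Starts at 0 to 0.4. About 0.06 N m of friction, stays where it is left. At value q the lever points at the angle 2.54 + q rad from stage +x, counter-clockwise, so towards the handle.
- ring_center (a point): Centre of the knurled dark lock ring, on its vertical axis, 64 mm above the table. Outside diameter 54 mm, height 24 mm, its underside 18 mm above the carriage plate. The brass test piece, 15 mm thick, stands on the axis up to 100 mm above the table. Can be gripped across the diameter from above, fingers square to the lever. Axes turn with the ring.
- lever (a point): Point in the ring's orange lever, 38 mm from the ring's axis, 64 mm above the table. The lever is 8 mm wide, 10 mm high and ends 44 mm from the axis. Turns with the ring.
- handle (a point): Black rubber handle standing on the carriage, red band near its top: 16 mm along the stage's y, 22 mm along its x, from the plate at 34 mm to 92 mm above the table. This point is its grip point, 75 mm above the table, 75 mm from the ring's axis along stage -x. Axes parallel to the stage's.
- ball (a point): Centre of the steel spring ball, 12 mm in diameter, in the middle of the carriage's +x edge, 28 mm above the table (given with the spring out). Its y along the stage equals that of the handle and of the ring's axis.
- notch (a point): Where the ball's centre lies in the notch: midway between two upright brass pins, 8 mm thick, 14 mm apart along stage y. Axes as the stage. Its block is clamped 60 to 200 mm from the ball's start along +y; its objective's top is 104 mm high. From 15 mm before the notch the carriage resists with 4 to 7 N; from 7 mm before, it is pulled in. Leaving takes 6 N.
- mouse: Bystander: black computer mouse 60 x 104 x 34 mm, origin at its underside, beyond the stage's -y end.
- jar: Bystander: amber glass jar 44 mm across, 55 mm high, origin at its underside, on the stage's +x side.
- spare_lens: Bystander: spare steel lens 30 mm across, 48 mm high, standing beyond the stage's +y end, origin at its underside.

How it is judged:
By the outcome, as a careful person would: the job done as asked, in the order asked, and still so for the second after the job is handed in, while the arm keeps its last pose, push and grip.
It also fails if it takes over 61 s, if anything falls off the work surface, if the arm or the gripper's body presses on something with over 40 N, if the wrist force passes 120 N, or if a joint passes its speed limit or range.

## Working session

There is one attempt and no reset: what is moved stays moved. The work goes in short steps, Python scripts to look and compute and a tool call to move; the robot and the scene stay as the last step left them, time stands still between calls to the robot, and variables do not carry over. Pictures are saved under pics/ and viewed, about 8 in all and at most 12, crops included, and the job is handed in when it is done.

Besides the shell and the picture viewer there is one more tool, called after ">>>" by a JSON object that holds its "fn" and its "kwargs". jog_arm: Moves the arm, as the interface text tells. Its arguments: {"type":"object","properties":{"commands":{"type":"array"},"force":{"type":"number"}},"required":["commands"]}

```bash
mkdir -p pics; ls; python3 - <<'E'
from cell import env
import cv2,numpy as np
s=env.state();print(s['time_s'],s['tool_pos'],s['ee_rot'],s['width'],env.tips_ahead)
for n in ['scene','top']:
    p,d=env.grab_frame(n);c=env.calibration(n)
    cv2.imwrite(f'pics/{n}0.png',p[:,:,::-1]);np.savez(f'pics/{n}0.npz',p=p,d=d,K=c['intrinsics'],R=c['R'],t=c['t'])
    print(n,c,(d>0).mean())
E
```

```text
pics
0.0 [ 0.28330423 -0.55666249  0.21345734] [-3.05363490e+00 -7.32402194e-01  6.05113423e-04] 0.9962357385294645 0.019
scene {'intrinsics': array([[467.68062171,   0.        , 318.16108935],
       [  0.        , 467.68062171, 246.2564029 ],
       [  0.        ,   0.        ,   1.        ]]), 'R': array([[-0.72150651,  0.69215123, -0.01884241],
       [ 0.41920232,  0.41499902, -0.80749317],
       [-0.55108781, -0.59051037, -0.5895759 ]]), 't': array([ 0.45438444, -0.19696914,  1.24661393])} 0.9961165364583333
top {'intrinsics': array([[434.15729724,   0.        , 320.62861566],
       [  0.        , 434.15729724, 239.74507881],
       [  0.        ,   0.        ,   1.        ]]), 'R': array([[-0.00274455, -0.99920785, -0.03970067],
       [-0.99588197,  0.00632871, -0.09043813],
       [ 0.09061775,  0.03928897, -0.99511045]]), 't': array([0.03570216, 0.6276835 , 0.79308432])} 0.9959602864583333
```

View pics/top0.png

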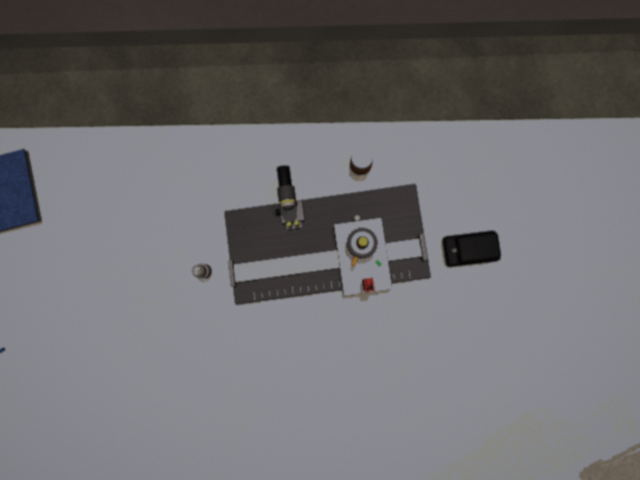

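View pics/scene0.png

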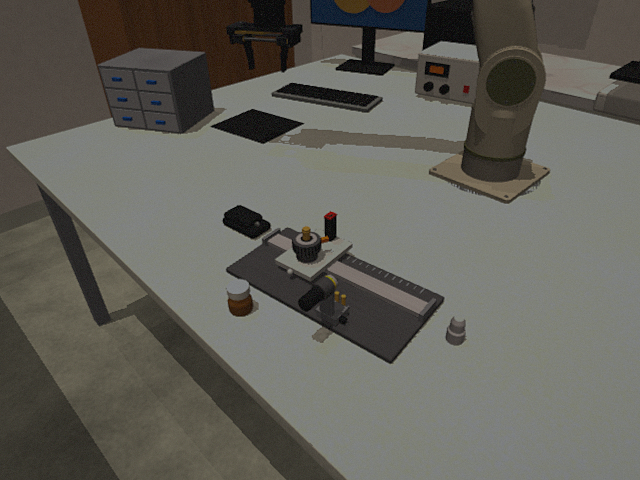

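The top view shows the ring at (363,243), the lever at (355,262), the green mark at (378,263), the red handle at (368,285) and the pins at (292,225). +y is to the left in the image. The mouse, jar and lens are clear of the path. I'll get coordinates next.

```bash
cat > h.py <<'E'
import cv2,numpy as np
def ray(K,R,t,uv,z):
    d=R.T@np.linalg.solve(K,[uv[0],uv[1],1.]);o=-R.T@t
    return o+d*(z-o[2])/d[2]
def blobs(p,lo,hi,amin=4,roi=None):
    h=cv2.cvtColor(p,cv2.COLOR_RGB2HSV);m=cv2.inRange(h,np.array(lo),np.array(hi))
    if roi: k=np.zeros_like(m);x0,y0,x1,y1=roi;k[y0:y1,x0:x1]=1;m*=k
    n,l,s,c=cv2.connectedComponentsWithStats(m)
    return sorted([(int(s[i,4]),c[i].round(1)) for i in range(1,n) if s[i,4]>=amin],key=lambda a:-a[0])
E
python3 - <<'E'
from h import *
f=np.load('pics/top0.npz');p,d,K,R,t=[f[k] for k in 'pdKRt']
roi=(220,150,440,310)
P=lambda uv,z:ray(K,R,t,uv,z).round(4)
for n,lo,hi,z in [('red',(0,150,60),(6,255,255),.092),('orange',(8,150,60),(20,255,255),.069),('green',(45,100,40),(85,255,255),.034),('brass',(22,110,60),(34,255,255),.1)]:
    for a,c in blobs(p,lo,hi,3,roi)[:4]: print(n,a,c,P(c,z),'z by depth',round(float((-R.T@t)[2]-d[int(c[1]),int(c[0])]),3))
# dark base plate corners
h=cv2.cvtColor(p,cv2.COLOR_RGB2HSV)
m=np.zeros(p.shape[:2],np.uint8);m[180:310,220:435]=(h[180:310,220:435,2]<90)*255
m=cv2.morphologyEx(m,cv2.MORPH_CLOSE,np.ones((25,25)));m=cv2.morphologyEx(m,cv2.MORPH_OPEN,np.ones((9,9)))
r=cv2.minAreaRect(max(cv2.findContours(m,0,2)[0],key=cv2.contourArea));b=cv2.boxPoints(r)
for q in b: print('corner',q.round(1),P(q,.012))
x=cv2.resize(p[180:310,220:440],None,fx=3.6,fy=3.6,interpolation=cv2.INTER_CUBIC)
cv2.imwrite('pics/topc.png',cv2.convertScaleAbs(x[:,:,::-1],alpha=1.6))
E
```

```text
red 84 [367.8 284.2] [ 0.5446 -0.0509  0.092 ] z by depth 0.099
orange 29 [354.4 260. ] [ 0.5875 -0.0291  0.069 ] z by depth 0.071
green 11 [378.  262.7] [ 0.5838 -0.0742  0.034 ] z by depth 0.038
brass 68 [362.4 241.4] [ 0.6181 -0.042   0.1   ] z by depth 0.1
brass 17 [289.  223.6] [0.65   0.0851 0.1   ] z by depth 0.033
brass 13 [296.4 222.8] [0.6513 0.0722 0.1   ] z by depth 0.033
brass 12 [291.2 200.1] [0.6913 0.0814 0.1   ] z by depth 0.084
corner [221.4 186.2] [0.7367 0.2293 0.012 ]
corner [417.1 164.7] [ 0.775  -0.1548  0.012 ]
corner [430.1 282.6] [ 0.5464 -0.174   0.012 ]
corner [234.4 304.2] [0.5061 0.1998 0.012 ]
```

View pics/topc.png

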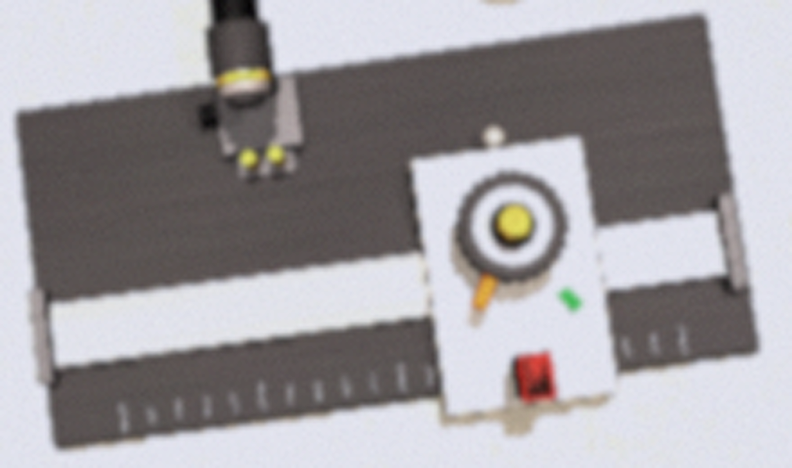

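>>> {"fn": "jog_arm", "kwargs": {"commands": [[100,[0.041,-0.0235,0],[0,0,0]],[100,[0.041,-0.0235,0],[0,0,0]],[100,[0.041,-0.0235,0],[0,0,0]],[100,[0.041,-0.0235,0],[0,0,0]],[100,[0.041,-0.0235,0],[0,0,0]],[100,[0.041,-0.0235,0],[0,0,0]],[100,[0.041,-0.0235,0],[0,0,0]],[100,[0.041,-0.0235,0],[0,0,0]],[100,[0.041,-0.0235,0],[0,0,0]],[100,[0.041,-0.0235,0],[0,0,0]]], "force": 30}}

```text
time_s: 1.1
tool_pos: [0.5455, -0.1539, 0.2089]
ee_rot: [-3.057, -0.709, 0.011]
ft_force: [0.7, -0.1, -0.1]
width: 1.002
```

>>> {"fn": "jog_arm", "kwargs": {"commands": [[100,[0.038,-0.023,0],[0,0,0]],[100,[0.038,-0.023,0],[0,0,0]],[100,[0.038,-0.023,0],[0,0,0]],[100,[0,0,0],[0,0,0.147]],[100,[0,0,0],[0,0,0.147]],[100,[0,0,0],[0,0,0.147]],[100,[0,0,0],[0,0,0.147]],[100,[0,0,0],[0,0,0.147]],[100,[0,0,0],[0,0,0.147]],[100,[0,0,0],[0,0,0]]]}}

```text
time_s: 2.1
tool_pos: [0.6198, -0.0254, 0.203]
ee_rot: [-3.063, 0.684, 0.026]
ft_force: [-0.5, 0.3, 0.6]
width: 1.0
```

```bash
cat >> h.py <<'E'
from scipy.spatial.transform import Rotation as Ro
def look(env,n,out):
    s=env.state();c=env.calibration(n);p,d=env.grab_frame(n)
    cv2.imwrite(out,p[:,:,::-1]);X=Ro.from_rotvec(s['ee_rot']).as_matrix()
    print('t',s['time_s'],'tcp',s['tool_pos'].round(4),'z',X[:,2].round(3),'yaw x',np.degrees(np.arctan2(X[1,0],X[0,0])).round(2),'F',s['ft_force'].round(1),'M',s['moment'].round(2),'w',round(s['width'],3),'q7',round(s['joint_pos'][6],2))
    return s,X,p,d,c['intrinsics'],c['R'],c['t']
E
python3 - <<'E'
from cell import env
from h import *
s,X,p,d,K,R,t=look(env,'wrist','pics/w1.png')
np.savez('pics/w1.npz',p=p,d=d,K=K,R=R,t=t)
for n,lo,hi,z in [('red',(0,150,60),(6,255,255),.092),('orange',(8,150,60),(20,255,255),.069),('green',(45,100,40),(85,255,255),.034),('brass',(22,110,60),(34,255,255),.1)]:
    for a,c in blobs(p,lo,hi,20)[:4]: print(n,a,c,ray(K,R,t,c,z).round(4))
E
```

```text
t 2.1 tcp [ 0.6198 -0.0254  0.203 ] z [-0.016  0.007 -1.   ] yaw x -25.18 F [-0.5  0.3  0.6] M [0.03 0.01 0.02] w 1.0 q7 -2.12
red 205 [392.3 290.7] [ 0.5536 -0.0534  0.092 ]
orange 3543 [478.  371.6] [ 0.4398 -0.0923  0.069 ]
orange 843 [ 93.4 313.5] [0.6318 0.1843 0.069 ]
orange 593 [557.2 323. ] [ 0.4558 -0.1693  0.069 ]
orange 160 [280.6  33. ] [ 0.7572 -0.057   0.069 ]
green 92 [389.1 226.6] [ 0.585  -0.0739  0.034 ]
brass 420 [343.8 220.7] [ 0.6216 -0.0427  0.1   ]
brass 176 [139.  207.3] [0.6921 0.0845 0.1   ]
brass 80 [ 82.2 320. ] [0.636  0.1707 0.1   ]
brass 77 [193.8 224.1] [0.665  0.0555 0.1   ]
```

View pics/w1.png

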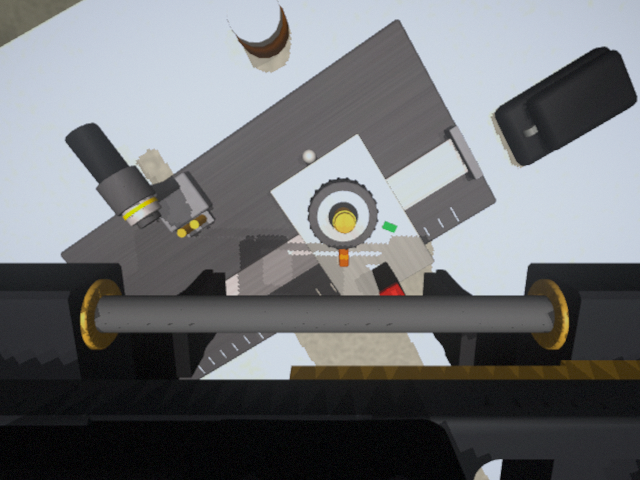

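The wrist view shows the ring at about (343,213), the brass top at (344,221), the lever at (344,258), the green mark at (389,227), the ball at (309,156) and the pins at (182,232) and (194,224). The handle is half hidden at (392,291).

```bash
python3 - <<'E'
from h import *
f=np.load('pics/w1.npz');p,d,K,R,t=[f[k] for k in 'pdKRt']
P=lambda uv,z:ray(K,R,t,uv,z).round(4)
m=blobs(p,(8,150,60),(20,255,255),10,(320,240,370,275));print(m)
L=P(m[0][1],.069);print('lever',L)
g=cv2.cvtColor(p,cv2.COLOR_RGB2GRAY)
roi=g[160:265,290:395]
c=cv2.HoughCircles(cv2.GaussianBlur(roi,(5,5),1),cv2.HOUGH_GRADIENT,1,100,param1=100,param2=15,minRadius=30,maxRadius=40);print(c[0])
C=P((c[0][0][0]+290,c[0][0][1]+160),.074);print('ring',C)
h=cv2.cvtColor(p,cv2.COLOR_RGB2HSV)
yy,xx=np.mgrid[:480,:640]
mk=((h[...,0]>21)&(h[...,0]<34)&(h[...,1]>110)&(h[...,2]>120)&(abs(xx-343)<20)&(abs(yy-218)<20)).astype(np.uint8)
(bc,br)=cv2.minEnclosingCircle(np.argwhere(mk)[:,::-1].astype(np.float32));print('brass circ',bc,br,P(bc,.1))
B=P((309,156),.028);print('ball',B)
for a,c in blobs(p,(22,110,60),(34,255,255),10,(170,210,215,245)):print('pin',a,c,[P(c,z) for z in(.034,.04,.05)],d[int(c[1]),int(c[0])])
print('lever ang',np.degrees(np.arctan2(*(L-C)[1::-1])),np.linalg.norm((L-C)[:2]),'ring-ball',(B-C),np.degrees(np.arctan2(*(B-C)[1::-1])))
for q in [(398,20),(496,202),(62,256)]:print('corner',P(q,.012))
E
```

```text
[(148, array([343.1, 256.9]))]
lever [ 0.5875 -0.0283  0.069 ]
[[53.5 55.5 33.8]]
ring [ 0.6197 -0.043   0.074 ]
brass circ (343.80645751953125, 220.90968322753906) 11.856782913208008 [ 0.6215 -0.0427  0.1   ]
ball [ 0.6707 -0.0358  0.028 ]
pin 77 [193.8 224.1] [array([0.661 , 0.0823, 0.034 ]), array([0.6613, 0.0799, 0.04  ]), array([0.662 , 0.0758, 0.05  ])] 0.33886623
pin 73 [181.3 232.4] [array([0.6591, 0.0963, 0.034 ]), array([0.6595, 0.0936, 0.04  ]), array([0.6602, 0.0891, 0.05  ])] 0.3399598
lever ang 155.46227152342223 0.03539675126335749 ring-ball [ 0.051   0.0072 -0.046 ] 8.0357107105348
corner [ 0.7386 -0.1501  0.012 ]
corner [ 0.558  -0.1745  0.012 ]
corner [0.6864 0.2226 0.012 ]
```

>>> {"fn": "jog_arm", "kwargs": {"commands": [[100,[0.0076,0.0157,0],[0,0.0175,0]],[100,[0,0,0.03],[0,0,0]],[100,[0,0,0.03],[0,0,0]],[100,[0,0,0],[0,0,0]]]}}

```text
time_s: 2.55
tool_pos: [0.6206, -0.0482, 0.1419]
ee_rot: [3.07, -0.656, 0.009]
ft_force: [-0.6, -0.3, -0.9]
width: 1.002
```

```bash
python3 - <<'E'
from cell import env
from h import *
s,X,p,d,K,R,t=look(env,'wrist','pics/w2.png')
for uv in [ray(K,R,t,(0,0),0)]:pass
D=np.array([.6205,-.0428,.066])-s['tool_pos'];print('tool shift to ring',(X.T@D).round(4))
for a,c in blobs(p,(22,110,60),(34,255,255),60)[:4]: print('brass',a,c,ray(K,R,t,c,.1).round(4))
E
```

```text
t 2.55 tcp [ 0.6206 -0.0482  0.1419] z [ 0.005 -0.004 -1.   ] yaw x -24.13 F [-0.6 -0.3 -0.9] M [0.08 0.08 0.01] w 1.002 q7 -2.08
tool shift to ring [-0.0027 -0.005   0.0758]
brass 300 [ 58.6 240.4] [0.6922 0.0823 0.1   ]
brass 153 [314.7 254.7] [ 0.6257 -0.0457  0.1   ]
brass 108 [138.7 257. ] [0.6654 0.0461 0.1   ]
brass 93 [124.2 266.8] [0.6637 0.0567 0.1   ]
```

>>> {"fn": "jog_arm", "kwargs": {"commands": [[100,[-0.0027,-0.005,0.02],[0,0,0.006]],[100,[0,0,0.0285],[0,0,0]],[100,[0,0,0.0265],[0,0,0]],[100,[0,0,0],[0,0,0]]]}}

```text
time_s: 3.0
tool_pos: [0.6264, -0.0456, 0.0756]
ee_rot: [3.07, -0.66, 0.031]
ft_force: [0.3, -0.5, -0.4]
width: 1.001
```

```bash
python3 - <<'E'
from cell import env
from h import *
s,X,p,d,K,R,t=look(env,'wrist','pics/w3.png')
D=np.array([.6205,-.0428,.066])-s['tool_pos'];print('tool shift to ring',(X.T@D).round(4))
E
```

```text
t 3.0 tcp [ 0.6264 -0.0456  0.0756] z [ 0.019 -0.005 -1.   ] yaw x -24.26 F [ 0.3 -0.5 -0.4] M [ 0.09  0.07 -0.02] w 1.001 q7 -2.1
tool shift to ring [-0.0067 -0.0001  0.0095]
```

View pics/w3.png

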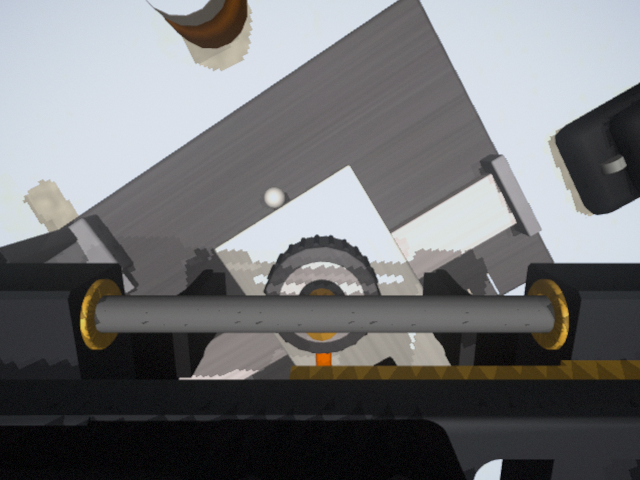

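The jaws straddle the ring evenly: ring centre u≈323, jaw middle u≈324, and the lever is between them at (323,360). I'll correct the tilt and x, then lower and grip.

>>> {"fn": "jog_arm", "kwargs": {"commands": [[100,[-0.0067,0,0.0085],[-0.003,-0.0194,0]],[100,[0,0,0.001],[0,0,0]],[60,[0,0,0],[0,0,0]],[40,[0,0,0],[0,0,0]],[30,[0,0,0],[0,0,0]],[30,[0,0,0],[0,0,0]],[30,[0,0,0],[0,0,0]],[30,[0,0,0],[0,0,0]]], "force": 20}}

```text
time_s: 3.85
tool_pos: [0.6256, -0.0434, 0.0757]
ee_rot: [-3.07, 0.659, -0.018]
ft_force: [0.0, -0.5, -0.5]
width: 0.541
```

```bash
python3 - <<'E'
from cell import env
from h import *
s,X,*_=look(env,'wrist','pics/w4.png')
E
```

```text
t 3.85 tcp [ 0.6256 -0.0434  0.0757] z [ 0.012 -0.001 -1.   ] yaw x -24.22 F [ 0.  -0.5 -0.5] M [ 0.11  0.11 -0.03] w 0.541 q7 -2.1
```

>>> {"fn": "jog_arm", "kwargs": {"commands": [[30,[0,0,0],[0,0,0]],[30,[0,0,0],[0,0,0]]]}}

```text
time_s: 4.1
tool_pos: [0.6255, -0.0434, 0.0756]
ee_rot: [-3.07, 0.658, -0.018]
ft_force: [0.5, -0.3, 0.7]
width: 0.339
```

```bash
python3 - <<'E'
from cell import env
from h import *
s,X,p,*_=look(env,'wrist','pics/w5.png')
s,X,p,*_=look(env,'scene','pics/s5.png')
x=cv2.resize(p[150:330,200:440],None,fx=3,fy=3,interpolation=cv2.INTER_CUBIC)
y=cv2.resize(cv2.imread('pics/w5.png')[150:420,100:560],(720,420))[:,:,::-1]
cv2.imwrite('pics/c5.png',cv2.convertScaleAbs(cv2.resize(np.vstack([x,y]),(440,586))[:,:,::-1],alpha=1.3))
E
```

```text
t 4.1 tcp [ 0.6255 -0.0434  0.0756] z [ 0.011 -0.001 -1.   ] yaw x -24.21 F [ 0.5 -0.3  0.7] M [0.07 0.09 0.01] w 0.339 q7 -2.1
t 4.15 tcp [ 0.6255 -0.0434  0.0755] z [ 0.011 -0.001 -1.   ] yaw x -24.21 F [ 0.6 -0.   0.3] M [ 0.02 -0.   -0.01] w 0.323 q7 -2.1
```

View pics/c5.png

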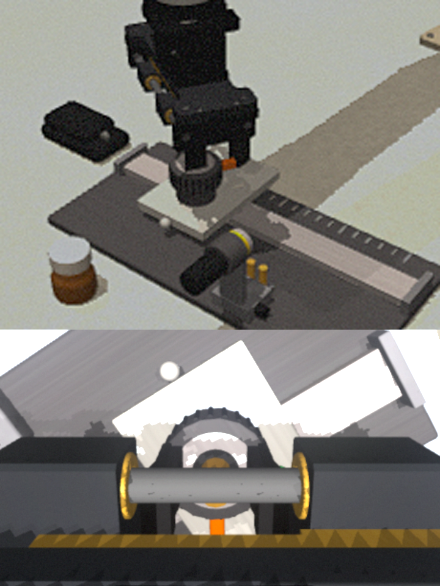

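The fingers closed above the ring onto the brass piece instead of around the ring. I'll open and check the height before continuing.

>>> {"fn": "jog_arm", "kwargs": {"commands": [[100,[0,0,0],[0,0,0]],[100,[0,0,0],[0,0,0]],[100,[0,0,0],[0,0,0]],[100,[0,0,0],[0,0,0]],[100,[0,0,0],[0,0,0]],[100,[0,0,0],[0,0,0]],[100,[0,0,0],[0,0,0]],[100,[-0.005,0,0.01],[0,-0.011,0]],[100,[0,0,0.005],[0,0,0]]]}}

```text
time_s: 5.1
tool_pos: [0.621, -0.0411, 0.0601]
ee_rot: [-3.068, 0.658, -0.001]
ft_force: [-0.6, -0.5, -0.4]
width: 0.977
```

```bash
python3 - <<'E'
from cell import env
from h import *
print(env.tips_ahead)
s,X,p,d,K,R,t=look(env,'wrist','pics/w6.png')
print('cam in tool',(X.T@(-R.T@t-s['tool_pos'])).round(4))
s,X,p,d,K,R,t=look(env,'scene','pics/s6.png')
for n,Q in [('tip',s['tool_pos']+.019*X[:,2]),('tcp',s['tool_pos']),('ringC',np.array([.6205,-.0428,.064])),('ringtop',np.array([.6205,-.0428,.076]))]:
    c=R@Q+t;u=K@c/c[2];print(n,u[:2].round(1))
for w in [-.0435,.0435]:
    c=R@(s['tool_pos']+.019*X[:,2]+w*X[:,1])+t;print('fingertip px',(K@c/c[2])[:2].round(1))
x=cv2.resize(p[180:290,250:390],None,fx=5,fy=5,interpolation=cv2.INTER_CUBIC)
cv2.imwrite('pics/c6.png',cv2.convertScaleAbs(x[:,:,::-1],alpha=1.4))
E
```

```text
0.019
t 5.1 tcp [ 0.621  -0.0411  0.0601] z [ 0.001  0.004 -1.   ] yaw x -24.21 F [-0.6 -0.5 -0.4] M [ 0.03  0.04 -0.02] w 0.977 q7 -2.1
cam in tool [ 0.066   0.001  -0.1712]
t 5.15 tcp [ 0.621  -0.0413  0.0595] z [ 0.001  0.004 -1.   ] yaw x -24.22 F [-0.1  0.3 -0.5] M [0.06 0.08 0.03] w 0.987 q7 -2.1
tip [306.3 253.3]
tcp [305.9 245.3]
ringC [305.5 243. ]
ringtop [305.3 237.8]
fingertip px [313.7 266.3]
fingertip px [299.4 241.1]
```

View pics/c6.png

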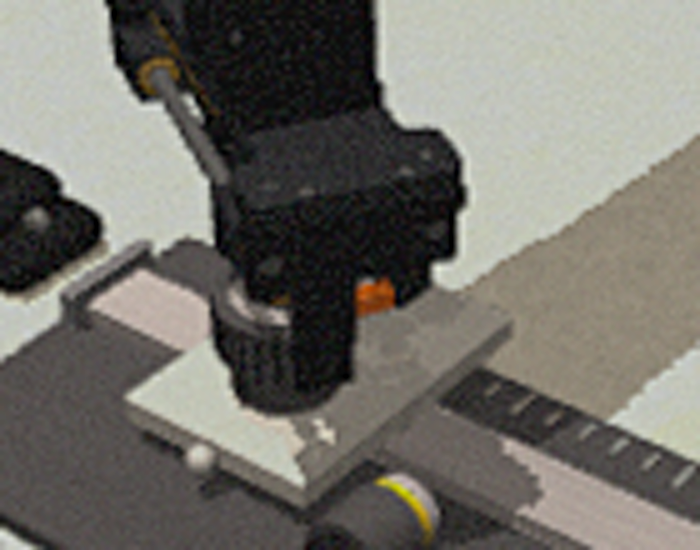

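The fingertip is now beside the ring, at about (311,261) in the scene frame, with the lever still at about (325,239). I'll check the ring and TCP alignment in the wrist view directly.

```bash
python3 - <<'E'
from cell import env
from h import *
s,X,p,d,K,R,t=look(env,'wrist','pics/w7.png')
def pr(Q):
    c=R@Q+t;return (K@c/c[2])[:2].round(0).astype(int)
im=p[:,:,::-1].copy()
T=s['tool_pos']
for Q,col in [(T+.019*X[:,2]+.0435*X[:,1],(0,255,0)),(T+.019*X[:,2]-.0435*X[:,1],(0,255,0)),(np.array([.6205,-.0428,.076]),(0,0,255)),(T,(255,0,255))]:
    q=pr(Q);print(q);cv2.circle(im,[int(v) for v in q],3,col,-1)
for r in (.027,):
    a=np.linspace(0,6.283,60);pts=np.array([pr(np.array([.6205+r*np.cos(x),-.0428+r*np.sin(x),.076])) for x in a]);cv2.polylines(im,[pts.astype(np.int32)],True,(0,0,255),1)
print('tilt cam fwd',R[2].round(3))
cv2.imwrite('pics/w7m.png',cv2.convertScaleAbs(im,alpha=1.3))
E
```

```text
t 5.2 tcp [ 0.6212 -0.0413  0.0601] z [ 0.002  0.004 -1.   ] yaw x -24.21 F [-0.5  0.3  0.4] M [ 0.07  0.   -0.03] w 0.998 q7 -2.1
[407 274]
[238 274]
[326 301]
[322 287]
tilt cam fwd [-0.218  0.103 -0.971]
```

View pics/w7m.png

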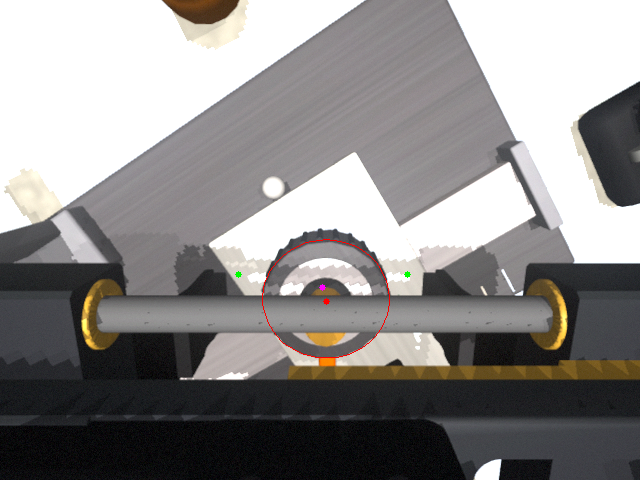

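The ring outline matches my estimate within a few pixels, so lateral alignment is fine and the tips were simply too high before. I'll close in short steps at this lower height and watch the force.

>>> {"fn": "jog_arm", "kwargs": {"commands": [[100,[0.001,0.0017,0],[0,0,0]],[60,[0,0,0],[0,0,0]],[60,[0,0,0],[0,0,0]],[60,[0,0,0],[0,0,0]],[60,[0,0,0],[0,0,0]]]}}

```text
time_s: 5.75
tool_pos: [0.6224, -0.0436, 0.0614]
ee_rot: [-3.067, 0.658, -0.004]
ft_force: [0.5, 0.7, -0.1]
width: 0.727
```

>>> {"fn": "jog_arm", "kwargs": {"commands": [[52,[0,0,0],[0,0,0]],[52,[0,0,0],[0,0,0]],[52,[0,0,0],[0,0,0]]]}}

```text
time_s: 6.05
tool_pos: [0.6227, -0.0434, 0.0615]
ee_rot: [-3.067, 0.658, -0.005]
ft_force: [-0.6, 0.2, -0.5]
width: 0.611
```

>>> {"fn": "jog_arm", "kwargs": {"commands": [[45,[0,0,0],[0,0,0]],[45,[0,0,0],[0,0,0]],[45,[0,0,0],[0,0,0]]], "force": 25}}

```text
time_s: 6.35
tool_pos: [0.6227, -0.0434, 0.0615]
ee_rot: [-3.067, 0.658, -0.005]
ft_force: [0.5, -0.5, 0.3]
width: 0.609
```

Stopped at 53 mm, so the ring is gripped. Now I'll turn it counter-clockwise, which is negative about tool z.

>>> {"fn": "jog_arm", "kwargs": {"commands": [[45,[0,0,0],[0,0,-0.08]],[45,[0,0,0],[0,0,-0.14]],[45,[0,0,0],[0,0,-0.14]],[45,[0,0,0],[0,0,-0.14]]]}}

```text
time_s: 6.75
tool_pos: [0.623, -0.042, 0.0615]
ee_rot: [-3.133, -0.146, -0.008]
ft_force: [-0.5, 0.8, 0.3]
width: 0.605
```

```bash
python3 - <<'E'
from cell import env
from h import *
s,X,*_=look(env,'wrist','pics/w8.png')
D=np.array([.6227,-.0434,.0615])-s['tool_pos'];print((X.T@D).round(4), 'z fix in tool',(X.T@[0,0,-1]).round(3))
E
```

```text
t 6.75 tcp [ 0.623  -0.042   0.0615] z [ 0.005  0.005 -1.   ] yaw x 5.35 F [-0.5  0.8  0.3] M [ 0.27  0.03 -0.1 ] w 0.605 q7 -1.62
[-0.0004  0.0014  0.    ] z fix in tool [-0.005  0.005  1.   ]
```

>>> {"fn": "jog_arm", "kwargs": {"commands": [[45,[0,0.0007,0],[0,0,-0.14]],[45,[0,0,0],[0,0,-0.14]],[45,[0,0,0],[0,0,-0.14]],[45,[0,0,0],[0,0,-0.1]]]}}

```text
time_s: 7.2
tool_pos: [0.6225, -0.0414, 0.0615]
ee_rot: [-2.985, -0.963, -0.009]
ft_force: [0.4, 1.1, 0.6]
width: 0.61
```

```bash
python3 - <<'E'
from cell import env
from h import *
s,X,*_=look(env,'wrist','pics/w9.png')
D=np.array([.6227,-.0434,.0615])-s['tool_pos'];print((X.T@D).round(4))
E
```

```text
t 7.2 tcp [ 0.6225 -0.0414  0.0615] z [ 0.004  0.007 -1.   ] yaw x 35.77 F [0.4 1.1 0.6] M [ 0.23  0.08 -0.06] w 0.61 q7 -1.13
[-0.001   0.0017  0.    ]
```

>>> {"fn": "jog_arm", "kwargs": {"commands": [[45,[0,0.0005,0],[0,0,-0.06]],[45,[0,0,0],[0,0,-0.06]]]}}

```text
time_s: 7.45
tool_pos: [0.6224, -0.0416, 0.0615]
ee_rot: [-2.922, -1.139, -0.008]
ft_force: [-1.5, -0.0, -1.0]
width: 0.606
```

```bash
python3 - <<'E'
from cell import env
from h import *
s,X,*_=look(env,'wrist','pics/w10.png')
E
```

```text
t 7.45 tcp [ 0.6224 -0.0416  0.0615] z [ 0.003  0.007 -1.   ] yaw x 42.58 F [-1.5 -0.  -1. ] M [-0.08  0.24 -0.76] w 0.606 q7 -1.01
```

>>> {"fn": "jog_arm", "kwargs": {"commands": [[45,[0,0,0],[0,0,-0.05]],[45,[0,0,0],[0,0,-0.05]]]}}

```text
time_s: 7.7
tool_pos: [0.6222, -0.0418, 0.0614]
ee_rot: [-2.865, -1.272, -0.009]
ft_force: [0.3, 1.9, 0.2]
width: 0.61
```

```bash
python3 - <<'E'
from cell import env
from h import *
s,X,*_=look(env,'wrist','pics/w11.png')
E
```

```text
t 7.7 tcp [ 0.6222 -0.0418  0.0614] z [ 0.002  0.008 -1.   ] yaw x 47.88 F [0.3 1.9 0.2] M [ 0.63 -0.13 -0.95] w 0.61 q7 -0.93
```

The moment rose to -0.95 N m after 67°, so the ring is at its stop. I'll open, lift and check the lever.

>>> {"fn": "jog_arm", "kwargs": {"commands": [[100,[0,0,0],[0,0,0]],[100,[0,0,0],[0,0,0]],[100,[0,0,0],[0,0,0]],[100,[0,0,0],[0,0,0]],[100,[0,0,-0.04],[0,0,0]],[100,[0,0,-0.045],[0,0,0]],[100,[0,0,-0.03],[0,0,0]],[100,[0,0,0],[0,0,0]]]}}

```text
time_s: 8.55
tool_pos: [0.6208, -0.043, 0.1791]
ee_rot: [-2.871, -1.258, -0.003]
ft_force: [0.2, -0.2, -0.4]
width: 0.994
```

>>> {"fn": "jog_arm", "kwargs": {"commands": [[100,[0,0,0],[0,0,0.14]],[100,[0,0,0],[0,0,0.14]],[100,[0,0,0],[0,0,0.14]],[100,[0,0,0],[0,0,0.14]],[100,[0,0,0],[0,0,0.14]],[100,[-0.03,0,0],[0,0,0]],[100,[-0.03,0,0],[0,0,0]],[100,[0,0,0],[0,0,0]]]}}

```text
time_s: 9.35
tool_pos: [0.558, -0.0486, 0.1749]
ee_rot: [-3.131, -0.143, 0.007]
ft_force: [0.8, -0.5, 0.9]
width: 0.998
```

```bash
python3 - <<'E'
from cell import env
from h import *
s,X,p,d,K,R,t=look(env,'wrist','pics/w12.png')
for n,lo,hi,z in [('red',(0,150,60),(6,255,255),.092),('orange',(8,150,60),(20,255,255),.069),('green',(45,100,40),(85,255,255),.034),('brass',(22,110,60),(34,255,255),.1)]:
    for a,c in blobs(p,lo,hi,20,(0,0,640,300))[:4]: print(n,a,c,ray(K,R,t,c,z).round(4))
D=np.array([.547,-.052,.07])-s['tool_pos'];print('to handle',(X.T@D).round(4))
E
```

```text
t 9.35 tcp [ 0.558  -0.0486  0.1749] z [-0.005  0.007 -1.   ] yaw x 5.22 F [ 0.8 -0.5  0.9] M [-0.02 -0.01 -0.01] w 0.998 q7 -1.56
red 448 [329.9 256.3] [ 0.5478 -0.054   0.092 ]
orange 150 [357.4 187.7] [ 0.5931 -0.0694  0.069 ]
orange 132 [ 90.9 291.2] [0.4964 0.1234 0.069 ]
orange 104 [172.3  74.6] [0.6563 0.0611 0.069 ]
orange 103 [153.2  75.4] [0.6546 0.0737 0.069 ]
green 31 [365.5 197.1] [ 0.5823 -0.0797  0.034 ]
brass 595 [327.1 145. ] [ 0.6208 -0.0453  0.1   ]
brass 123 [161.7  70.7] [0.6543 0.0554 0.1   ]
brass 115 [142.8  71.5] [0.6528 0.0665 0.1   ]
brass 50 [356.9 183.4] [ 0.5992 -0.066   0.1   ]
to handle [-0.0109  0.0032  0.1049]
```

View pics/w12.png

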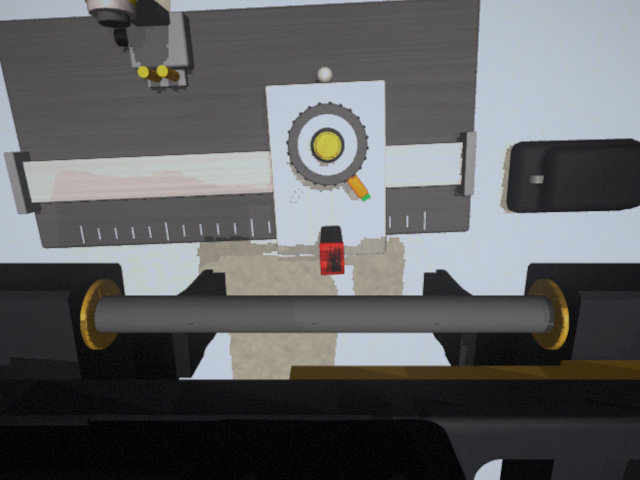

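The lever now covers the green mark: lever at (357,188), mark remnant at (365,197), and the white mark is free at (296,194). The computed q is about 1.2. The handle top is at (332,258). I'll move over it and descend.

>>> {"fn": "jog_arm", "kwargs": {"commands": [[100,[-0.0109,0.0034,0],[-0.0075,0.0044,-0.047]],[100,[0,0,0.02],[0,0,0]],[100,[0,0,0.02],[0,0,0]],[100,[0,0,0.015],[0,0,0]],[100,[0,0,0],[0,0,0]]]}}

```text
time_s: 9.9
tool_pos: [0.5522, -0.0525, 0.1179]
ee_rot: [-3.134, -0.219, -0.008]
ft_force: [0.2, -0.4, -0.3]
width: 0.997
```

```bash
python3 - <<'E'
from cell import env
from h import *
s,X,p,d,K,R,t=look(env,'wrist','pics/w13.png')
print('zfix',(X.T@[0,0,-1]).round(3))
D=np.array([.5475,-.053,.067])-s['tool_pos'];print('to handle',(X.T@D).round(4))
f=np.load('pics/w1.npz')
E
```

```text
t 9.9 tcp [ 0.5522 -0.0525  0.1179] z [ 0.005  0.001 -1.   ] yaw x 8.0 F [ 0.2 -0.4 -0.3] M [ 0.05  0.02 -0.02] w 0.997 q7 -1.52
zfix [-0.005 -0.     1.   ]
to handle [-0.005  -0.0002  0.0508]
```

>>> {"fn": "jog_arm", "kwargs": {"commands": [[100,[-0.006,0,0.015],[0,-0.005,0]],[100,[-0.001,0,0.02],[0,0,0]],[100,[-0.001,0,0.016],[0,0,0]],[100,[0,0,0],[0,0,0]]]}}

```text
time_s: 10.35
tool_pos: [0.5467, -0.0534, 0.0672]
ee_rot: [3.133, 0.219, 0.007]
ft_force: [-0.1, -0.5, 0.6]
width: 1.003
```

```bash
python3 - <<'E'
from cell import env
from h import *
s,X,p,d,K,R,t=look(env,'wrist','pics/w14.png')
print('zfix',(X.T@[0,0,-1]).round(3))
D=np.array([.5475,-.053,.067])-s['tool_pos'];print('to handle',(X.T@D).round(4))
E
```

```text
t 10.35 tcp [ 0.5467 -0.0534  0.0672] z [ 0.005 -0.    -1.   ] yaw x 8.0 F [-0.1 -0.5  0.6] M [-0.01  0.1   0.04] w 1.003 q7 -1.54
zfix [-0.005 -0.001  1.   ]
to handle [ 0.0009 -0.0003  0.0002]
```

Well placed. Now I'll close on the handle.

>>> {"fn": "jog_arm", "kwargs": {"commands": [[0,[0,0,0],[0,0,0]],[0,[0,0,0],[0,0,0]],[0,[0,0,0],[0,0,0]],[0,[0,0,0],[0,0,0]],[0,[0,0,0],[0,0,0]],[0,[0,0,0],[0,0,0]],[0,[0,0,0],[0,0,0]],[0,[0,0,0],[0,0,0]],[0,[0,0,0],[0,0,0]],[0,[0,0,0],[0,0,0]]], "force": 30}}

```text
time_s: 11.4
tool_pos: [0.5498, -0.0535, 0.0721]
ee_rot: [3.132, 0.219, 0.018]
ft_force: [-0.1, -0.2, -0.1]
width: 0.179
```

```bash
python3 - <<'E'
from cell import env
from h import *
f=np.load('pics/w1.npz');C=[f[k] for k in 'KRt']
Rt=[]
for n in ['w1']: pass
s,X,p,d,K,R,t=look(env,'wrist','pics/w15.png')
p=cv2.imread('pics/w15.png')[:,:,::-1]
# notch: pins by wrist views w1 (rays) and top view, triangulated
T=np.load('pics/top0.npz')
def tri(a,ua,b,ub):
    Pa,Pb=[q['K']@np.c_[q['R'],q['t']] for q in(a,b)]
    x=cv2.triangulatePoints(Pa,Pb,np.array(ua,float),np.array(ub,float));return (x[:3]/x[3]).ravel()
g=np.radians(7.9);u=np.array([-np.sin(g),np.cos(g),0]);v=np.array([np.cos(g),np.sin(g),0])
p1,p2=[tri(f,a,T,b) for a,b in [((193.8,224.1),(296.4,222.8)),((181.3,232.4),(289.,223.6))]]
ball=ray(*C,(309,156),.028);rc=ray(*C,(343.5,215.5),.074)
print(p1,p2,'u:',[(q@u).round(4) for q in (p1,p2,ball,rc)],'travel from ball',((p1+p2)/2-ball)@u,'from ring',((p1+p2)/2-rc)@u)
E
```

```text
t 11.4 tcp [ 0.5498 -0.0535  0.0721] z [ 0.011 -0.001 -1.   ] yaw x 7.99 F [-0.1 -0.2 -0.1] M [0.13 0.04 0.03] w 0.179 q7 -1.54
[0.66011652 0.07850421 0.04134382] [0.65851742 0.09228167 0.04143774] u: [np.float64(-0.013), np.float64(0.0009), np.float64(-0.1276), np.float64(-0.1278)] travel from ball 0.12160729194346025 from ring 0.12175111751603615
```

Holding the handle at 15.6 mm opening. Triangulation puts the notch about 122 mm away along -tool y. First I'll slide about 95 mm.

>>> {"fn": "jog_arm", "kwargs": {"commands": [[0,[0,-0.01,0],[0,0,0]],[0,[0,-0.017,0],[0,0,0]],[0,[0,-0.017,0],[0,0,0]],[0,[0,-0.017,0],[0,0,0]],[0,[0,-0.015,0],[0,0,0]],[0,[0,-0.01,0],[0,0,0]],[0,[0,0,0],[0,0,0]]]}}

```text
time_s: 12.15
tool_pos: [0.5378, 0.0352, 0.0721]
ee_rot: [3.13, 0.216, 0.021]
ft_force: [1.3, 1.1, -1.1]
width: 0.18
```

```bash
cat >> h.py <<'E'
def trav(s):
    g=np.radians(7.9);D=s['tool_pos']-[.5498,-.0535,.0721];c,n=np.cos(g),np.sin(g)
    print('travel',round(-n*D[0]+c*D[1],4),'lat',round(c*D[0]+n*D[1],4),'dz',round(D[2],4),'F along',round(-n*s['ft_force'][0]+c*s['ft_force'][1],1))
E
python3 - <<'E'
from cell import env
from h import *
s,X,p,d,K,R,t=look(env,'wrist','pics/w16.png');trav(s)
E
```

```text
t 12.15 tcp [0.5378 0.0352 0.0721] z [ 0.014 -0.004 -1.   ] yaw x 7.88 F [ 1.3  1.1 -1.1] M [ 0.46 -0.11 -0.03] w 0.18 q7 -1.72
travel 0.0895 lat 0.0003 dz -0.0 F along 0.9
```

>>> {"fn": "jog_arm", "kwargs": {"commands": [[0,[0,-0.006,0],[0,0,0]],[0,[0,-0.006,0],[0,0,0]],[0,[0,-0.004,0],[0,0,0]],[0,[0,0,0],[0,0,0]]]}}

```text
time_s: 12.6
tool_pos: [0.5359, 0.0494, 0.0721]
ee_rot: [3.129, 0.21, 0.021]
ft_force: [0.6, 1.6, 0.7]
width: 0.178
```

>>> {"fn": "jog_arm", "kwargs": {"commands": [[0,[0,-0.004,0],[0,0,0]],[0,[0,-0.003,0],[0,0,0]]]}}

```text
time_s: 12.8
tool_pos: [0.5351, 0.0555, 0.0721]
ee_rot: [3.128, 0.208, 0.021]
ft_force: [1.3, -6.3, 0.7]
width: 0.177
```

```bash
python3 - <<'E'
from cell import env
from h import *
trav(env.state())
E
```

```text
travel 0.11 lat 0.0004 dz -0.0 F along -6.4
```

Resistance is felt at 110 mm (-6.4 N). Continuing in small steps.

>>> {"fn": "jog_arm", "kwargs": {"commands": [[0,[0,-0.003,0],[0,0,0]]]}}

```text
time_s: 12.9
tool_pos: [0.5349, 0.057, 0.0721]
ee_rot: [3.126, 0.206, 0.021]
ft_force: [1.7, -7.0, 1.5]
width: 0.177
```

>>> {"fn": "jog_arm", "kwargs": {"commands": [[0,[0,-0.003,0],[0,0,0]]]}}

```text
time_s: 13.0
tool_pos: [0.5347, 0.0583, 0.072]
ee_rot: [3.124, 0.204, 0.021]
ft_force: [1.4, -7.3, 1.8]
width: 0.18
```

>>> {"fn": "jog_arm", "kwargs": {"commands": [[0,[0,-0.003,0],[0,0,0]]]}}

```text
time_s: 13.1
tool_pos: [0.5345, 0.0596, 0.0721]
ee_rot: [3.122, 0.201, 0.021]
ft_force: [0.8, -6.3, 1.6]
width: 0.18
```

>>> {"fn": "jog_arm", "kwargs": {"commands": [[0,[0,-0.003,0],[0,0,0]]]}}

```text
time_s: 13.2
tool_pos: [0.5343, 0.0614, 0.0721]
ee_rot: [3.121, 0.199, 0.021]
ft_force: [0.5, -4.3, 1.4]
width: 0.182
```

>>> {"fn": "jog_arm", "kwargs": {"commands": [[0,[0,-0.002,0],[0,0,0]]]}}

```text
time_s: 13.3
tool_pos: [0.5341, 0.0628, 0.0721]
ee_rot: [3.12, 0.198, 0.021]
ft_force: [-0.0, -3.0, 2.5]
width: 0.181
```

>>> {"fn": "jog_arm", "kwargs": {"commands": [[0,[0,-0.002,0],[0,0,0]]]}}

```text
time_s: 13.4
tool_pos: [0.5338, 0.0649, 0.0721]
ee_rot: [3.12, 0.198, 0.021]
ft_force: [0.1, -0.8, 0.8]
width: 0.185
```

```bash
python3 - <<'E'
from cell import env
from h import *
s,X,p,d,K,R,t=look(env,'wrist','pics/w17.png');trav(s)
E
```

```text
t 13.4 tcp [0.5338 0.0649 0.0721] z [ 0.014 -0.014 -1.   ] yaw x 7.27 F [ 0.1 -0.8  0.8] M [0.2  0.13 0.21] w 0.185 q7 -1.81
travel 0.1195 lat 0.0004 dz -0.0 F along -0.8
```

>>> {"fn": "jog_arm", "kwargs": {"commands": [[0,[0,-0.002,0],[0,0,0]]]}}

```text
time_s: 13.55
tool_pos: [0.5333, 0.0688, 0.0721]
ee_rot: [3.122, 0.2, 0.021]
ft_force: [-0.3, 0.9, 1.2]
width: 0.179
```

>>> {"fn": "jog_arm", "kwargs": {"commands": [[0,[0,-0.0015,0],[0,0,0]]]}}

```text
time_s: 13.65
tool_pos: [0.5331, 0.0699, 0.0721]
ee_rot: [3.121, 0.2, 0.021]
ft_force: [0.8, -8.0, 0.9]
width: 0.177
```

>>> {"fn": "jog_arm", "kwargs": {"commands": [[0,[0,0,0],[0,0,0]]]}}

```text
time_s: 13.75
tool_pos: [0.5331, 0.0699, 0.0721]
ee_rot: [3.121, 0.2, 0.021]
ft_force: [0.1, -1.2, 2.1]
width: 0.18
```

```bash
python3 - <<'E'
from cell import env
from h import *
s,X,p,d,K,R,t=look(env,'wrist','pics/w18.png');trav(s)
s,X,p,d,K,R,t=look(env,'top','pics/t18.png')
x=cv2.resize(p[190:300,240:350],None,fx=5,fy=5,interpolation=cv2.INTER_CUBIC)
cv2.imwrite('pics/c18.png',cv2.convertScaleAbs(x[:,:,::-1],alpha=1.5))
E
```

```text
t 13.75 tcp [0.5331 0.0699 0.0721] z [ 0.014 -0.014 -1.   ] yaw x 7.35 F [ 0.1 -1.2  2.1] M [-0.04  0.06  0.16] w 0.18 q7 -1.81
travel 0.1245 lat 0.0004 dz -0.0 F along -1.2
t 13.8 tcp [0.5331 0.0699 0.0721] z [ 0.014 -0.013 -1.   ] yaw x 7.35 F [ 0.2 -2.1  1.4] M [-0.21  0.1   0.17] w 0.179 q7 -1.81
```

View pics/w18.png

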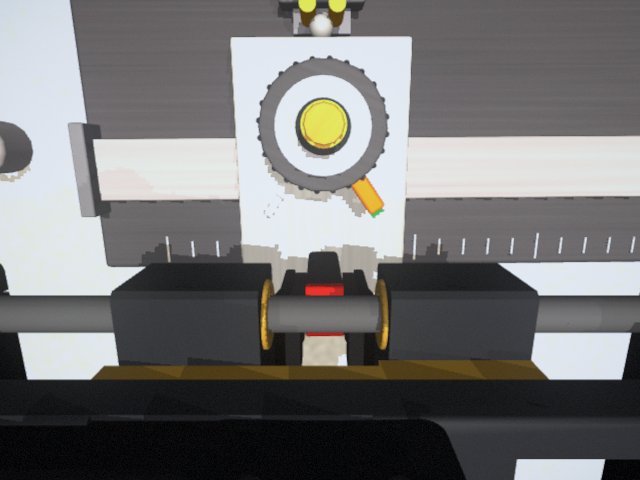

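The wrist view shows the ball at (321,27), centred between the pins at (308,5) and (336,5). The lever at (368,197) is still over the green mark. The carriage jumped about 4 mm (the click), then resisted at -8 N. I'll hold to check it's at rest.

>>> {"fn": "jog_arm", "kwargs": {"commands": [[0,[0,0,0],[0,0,0]],[0,[0,0,0],[0,0,0]],[0,[0,0,0],[0,0,0]],[0,[0,0,0],[0,0,0]]]}}

```text
time_s: 14.25
tool_pos: [0.5331, 0.0698, 0.0721]
ee_rot: [3.121, 0.2, 0.021]
ft_force: [-1.1, -2.5, 1.6]
width: 0.182
```

```bash
python3 - <<'E'
from cell import env
from h import *
s,X,p,d,K,R,t=look(env,'wrist','pics/w19.png');trav(s);print(abs(s['joint_vel']).max())
pins=[c for a,c in blobs(p,(22,110,150),(34,255,255),30,(280,0,360,20))][:2];print(pins)
g=cv2.cvtColor(p,cv2.COLOR_RGB2GRAY)[10:45,295:350]
c=cv2.HoughCircles(g,cv2.HOUGH_GRADIENT,1,50,param1=80,param2=8,minRadius=8,maxRadius=15);b=c[0][0][:2]+[295,10];print(b,c[0][0][2])
q=np.radians(7.9);u=np.array([-np.sin(q),np.cos(q),0])
B=ray(K,R,t,b,.028)@u;N=np.mean([ray(K,R,t,x,.0414)@u for x in pins]);print('ball-notch mm',(B-N)*1e3)
E
```

```text
t 14.25 tcp [0.5331 0.0698 0.0721] z [ 0.014 -0.013 -1.   ] yaw x 7.34 F [-1.1 -2.5  1.6] M [-0.12  0.07  0.13] w 0.182 q7 -1.81
travel 0.1244 lat 0.0004 dz -0.0 F along -2.3
0.0020482676615804765
[array([306.9,   4.8]), array([337.1,   4.8])]
[320.5  26.5] 10.9
ball-notch mm 0.6942971476127683
```

>>> {"fn": "jog_arm", "kwargs": {"commands": [[0,[0,0.0006,0],[0,0,0]],[0,[0,0,0],[0,0,0]],[0,[0,0,0],[0,0,0]],[0,[0,0,0],[0,0,0]]]}}

```text
time_s: 14.7
tool_pos: [0.5332, 0.0696, 0.0721]
ee_rot: [3.121, 0.201, 0.021]
ft_force: [-0.5, -1.0, 1.8]
width: 0.183
```

```bash
python3 - <<'E'
from cell import env
from h import *
s=env.state();trav(s);print(s['time_s'],s['width'],s['ft_force'],abs(s['joint_vel']).max())
env.job_done()
E
```

```text
travel 0.1242 lat 0.0004 dz -0.0 F along -1.0
14.7 0.18278452507447798 [-0.47622094 -1.04246548  1.77445574] 0.0013866094242561344
the job is handed in; nothing more can be done
```

I locked the ring and slid the carriage about 124 mm into the notch. I handed the job in at 14.7 s with the gripper still holding the handle.

- **Ring:** I turned it about 67° counter-clockwise until the twisting moment rose to about 0.95 N m. The lever then covered the green mark, and it still did in the last view I looked at, with the ball in the notch.
- **Notch:** Resistance peaked at about 7 N, then the carriage jumped forward about 4 mm with the force dropping away, which I took as the click. My next small push met 8 N for a moment. The camera then put the ball between the pins, about 0.7 mm past the centre.
- **Final state:** I backed off slightly. The carriage was at rest with about 1 N along the rail and the handle gripped. I took no new picture after backing off; the arm moved only about 0.2 mm of the 0.6 mm I asked for.
- **First ring grip failed:** The fingers stood too high and closed above the ring, around the brass test piece. I never read more than about 1 N, but only between moves. I reopened, lowered about 15 mm and regripped.
- **Bystanders:** The arm's path kept clear of the mouse, jar and spare lens, but I did not measure them again at the end.

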